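# Re-rack the test weights in reverse order

### The arm

A 6-joint arm with a two-finger parallel gripper is mounted at the origin on a cart in front of the work surface, level with it; the furniture and walls round the work are solid. World frame = base frame: x ahead of the robot, y to its left, z up, the work surface at z = 0. Lengths are in m, angles in rad, forces in N, time in s.
With the tool pointing down it reaches from about 0.375 to 0.975 m from the base axis. Payload 3.8 kg.
Tool frame: the origin (TCP) lies at the very end of the fingers, on their centre line; the grasp point (between the pads) lies 19 mm behind it; z points along the fingers, y is the direction in which the jaws open and shut (so a half turn about z gives the same grasp; the last joint's range is limited). The gripper opens to 85 mm and grips with 20 to 120 N. Pads are 22 mm wide; open, the fingers measure 114 mm over their backs; the gripper's body (76 mm by 85 mm) begins 54 mm behind the grasp point. The pads swing forward as they close: fully open they stand 13 mm farther back than shut.
Start: joints at [-1.263, 0.264, 1.604, -0, 1.274, -0.037], TCP at [0.228, -0.635, 0.231] pointing down, gripper open.
Joint ranges: [-2.63, 2.63], [-0.94, 2.18], [0.31, 2.57], [-1.31, 4.45], [0, 2.66], [-2.55, 2.55]. Speed limits (rad/s): [2.57, 2.57, 3.14, 3.14, 3.14, 3.14].

### API

Orientations are given as a rotation vector (axis times angle).
In Python, from workcell import read_state, read_camera, camera_info, finish_job gives the robot as it stands. The module is installed in compiled form; this text tells all that it offers.
- The arm moves only by the tool play_rows, never from a script. Its argument "motion" is a list of rows, each a list of 5 numbers: the shift along the tool's x, y, z in units of 1000 mm (1.0 is 1000 mm), then the turn about the tool's z in units of 2 pi rad (1.0 is 2 pi rad), then the finger opening in mm, from 0 to 85.4. A call has 1 to 5 rows; each row shifts and turns the commanded pose from where the row before left it, along the tool's axes as they then stand; what a row does not reach is not made up. A row lasts 1/8 s, in which the tool goes at most 62.5 mm and 10.7 degrees, less where a joint would pass 70% of its speed; a pose out of reach is approached as far as the arm can. A call with a number of a shift or a turn outside -1 to 1 is refused whole. A call with a gripper value outside its range is refused whole. The fingers move at their own pace and stop on an object; "squeeze" is the grip in N (left out, the last holds). Time passes only in rows, so rows that do not move let the fingers close. It gives the time, the measured TCP pose, the force and the opening at its end, in the units of the state.
- read_state(): the state, without advancing time (a new reading comes with each control period).
- read_camera(name): name is "side" or "top" or "wrist"; returns the picture (384x512x3 uint8, red, green, blue); there is no depth.
- camera_info(name): a dict with "intrinsics" (3x3 intrinsics, pixels), "dist_coeffs" ([k1, k2, p1, p2, k3] as OpenCV has them; the pictures are not rectified), "pose" (4x4, takes a point from camera to world coordinates). Camera axes: x right, y down, z forward; pixel columns grow to the right and rows downward; lengths in m; the calibration is good to about 2 mm. A picture is of the moment at which its call begins: read the wrist's pose just before it. camera_info takes no time and is no camera call; for the wrist camera it gives the pose at the moment of the call.
- finish_job(): hands the job in, once; it reports no verdict.
The state is a dict: "time": time; "q": joint angles; "joint_vel": joint speeds; "joint_torque": joint torques, N m; "tool_pos": TCP position; "tcp_rot": TCP orientation; "wrist_force": force on the tool from outside, world axes, zero at the start; "torque": the same for the moment, N m; "width": opening from 0.0 (shut) to 1.0 (fully open).
Only numpy, scipy, OpenCV 4.12 (cv2) and the standard library are available. Lean on these libraries where they do the work, as an engineer would, in place of code of your own. Each camera call takes 0.05 s, during which the arm holds its last target. There are 200 camera calls.

### The job

The melt flow tests are to be repeated in the opposite order, so move the four weights from the plywood store rack to the aluminium loading rack in reverse order: the weight that now stands nearest to the robot goes to the far end of the loading rack, the second to the last place but one, and so on, until the farthest stands at the near end. Stand each weight upright in the middle of its own black seat, never let one tip over, and let go of them all.

Things in the scene. Friction and masses are not known exactly. Their poses are not given: they have to be found in the camera images.
- weight_a_mid (a point): Dark grey turned steel weight, a round body 60 mm in diameter with a narrower knob on top, 46 mm high over all, under 1 kg. The point is on its axis, half-way up (23 mm above its underside); z is up. Grasp it from above, across the straight-sided body, its lowest 28 mm: higher up it tapers. At the start it stands upright on pad_a of the store rack.
- weight_b_mid (a point): Dark grey turned steel weight, a round body 48 mm in diameter with a narrower knob on top, 40 mm high over all, under 1 kg. The point is on its axis, half-way up (20 mm above its underside); z is up. Grasp it from above, across the straight-sided body, its lowest 22 mm: higher up it tapers. At the start it stands upright on pad_b of the store rack.
- weight_c_mid (a point): Dark grey turned steel weight, a round body 36 mm in diameter with a narrower knob on top, 34 mm high over all, under 1 kg. The point is on its axis, half-way up (17 mm above its underside); z is up. Grasp it from above, across the straight-sided body, its lowest 16 mm: higher up it tapers. At the start it stands upright on pad_c of the store rack.
- weight_d_mid (a point): Dark grey turned steel weight, a round body 54 mm in diameter with a narrower knob on top, 56 mm high over all, under 1 kg. The point is on its axis, half-way up (28 mm above its underside); z is up. Grasp it from above, across the straight-sided body, its lowest 38 mm: higher up it tapers. At the start it stands upright on pad_d of the store rack.
- pad_a: Fixed black rubber disc on the store rack, 56 mm in diameter, 3 mm thick; origin at the centre of its underside, 12 mm above the worktop. It is the seat on which weight_a stands at the start, and it stays there, so it marks that weight's old place in the row. All four discs look alike.
- pad_b: Fixed black rubber disc on the store rack, 56 mm in diameter, 3 mm thick; origin at the centre of its underside, 12 mm above the worktop. It is the seat on which weight_b stands at the start, and it stays there, so it marks that weight's old place in the row. All four discs look alike.
- pad_c: Fixed black rubber disc on the store rack, 56 mm in diameter, 3 mm thick; origin at the centre of its underside, 12 mm above the worktop. It is the seat on which weight_c stands at the start, and it stays there, so it marks that weight's old place in the row. All four discs look alike.
- pad_d: Fixed black rubber disc on the store rack, 56 mm in diameter, 3 mm thick; origin at the centre of its underside, 12 mm above the worktop. It is the seat on which weight_d stands at the start, and it stays there, so it marks that weight's old place in the row. All four discs look alike.
- store_rack: Store rack: plywood board, wooden ends, fixed, 278 mm (x) by 88 mm (y), board top at 12 mm above the worktop. Origin at the centre of its underside on the worktop; x along the row, away from the robot, y across, to the left. Carries the four black pads, tops at 15 mm, at y = 0, x = -105 (near end), -35, +35, +105 mm, a weight on each, in any order. Left or right of the other rack.
- loading_rack: Loading rack: aluminium board, dark steel ends, empty at the start, fixed, 278 mm (x) by 88 mm (y), board top at 12 mm above the worktop. Origin at the centre of its underside on the worktop; x along the row, away from the robot, y across, to the left. Four black rubber seats, 56 mm in diameter, tops at 15 mm, a bright dot in the middle, at y = 0, x = -105 (near end), -35, +35, +105 mm.

How it is judged:
By the outcome, as a careful person would: the job done as asked, in the order asked, and still so for the second after the job is handed in, with the robot touching nothing.
It also fails if it takes over 106 s, if anything falls off the work surface, if the arm or the gripper's body presses on something with over 40 N, if the wrist force passes 120 N, or if a joint passes its speed limit or range.

## Working session

There is one attempt and no reset: what is moved stays moved. The work goes in short steps, Python scripts to look and compute and a tool call to move; the robot and the scene stay as the last step left them, time stands still between calls to the robot, and variables do not carry over. Pictures are saved under pics/ and viewed, about 12 in all and at most 16, crops included, and the job is handed in when it is done.

Besides the shell and the picture viewer there is one more tool, called as name([rows], argument=value, ...), one row to a line, values as JSON. play_rows: Moves the arm, as the interface text tells. Shifts and turns lie within -1 to 1; 1 stands for 1000 mm of shift or 2 pi rad of turn. Its arguments: {"type":"object","properties":{"motion":{"type":"array","items":{"type":"array","items":{"type":"number"}}},"squeeze":{"type":"number"}},"required":["motion"]}

```bash
mkdir -p pics; python3 - <<'E'
from workcell import *
import cv2, numpy as np
s=read_state(); print({k:np.round(v,4) for k,v in s.items()})
for n in ["top","side"]:
    im=read_camera(n); cv2.imwrite(f"pics/{n}0.png",cv2.resize(im[:,:,::-1],(768,576),interpolation=cv2.INTER_CUBIC))
for n in ["top","side","wrist"]:
    c=camera_info(n); print(n,np.round(c["intrinsics"],1).tolist(),np.round(c["dist_coeffs"],3).tolist(),np.round(c["pose"],3).tolist())
E
```

```text
{'time': np.float64(0.0), 'q': array([-1.2629,  0.2647,  1.6054,  0.    ,  1.2737, -0.0369]), 'joint_vel': array([ 0.001 ,  0.0017, -0.0004,  0.0011, -0.0003,  0.0024]), 'joint_torque': array([ 2.20000e-03, -5.15110e+01, -3.67312e+01,  1.00000e-04,
        1.30000e-02,  0.00000e+00]), 'tool_pos': array([ 0.2279, -0.6346,  0.23  ]), 'tcp_rot': array([-3.0928e+00, -5.3850e-01,  4.0000e-04]), 'wrist_force': array([-0.4113,  0.2345,  0.475 ]), 'torque': array([-0.0011,  0.0079, -0.0127]), 'width': np.float64(1.0027)}
top [[434.5, 0.0, 263.7], [0.0, 434.5, 188.9], [0.0, 0.0, 1.0]] [-0.02, 0.0, 0.0, 0.0, 0.0] [[-0.009, -0.992, 0.128, 0.402], [-1.0, 0.009, -0.003, 0.26], [0.002, -0.128, -0.992, 0.922], [0.0, 0.0, 0.0, 1.0]]
side [[462.1, 0.0, 255.8], [0.0, 462.1, 200.8], [0.0, 0.0, 1.0]] [-0.105, 0.0, 0.0, 0.0, 0.0] [[-0.993, -0.04, 0.112, 0.407], [-0.119, 0.378, -0.918, 1.096], [-0.005, -0.925, -0.38, 0.396], [0.0, 0.0, 0.0, 1.0]]
wrist [[268.4, 0.0, 257.8], [0.0, 268.4, 195.5], [0.0, 0.0, 1.0]] [-0.024, 0.0, 0.0, 0.0, 0.0] [[0.338, -0.893, -0.298, 0.305], [-0.941, -0.321, -0.106, -0.608], [-0.002, 0.316, -0.949, 0.373], [0.0, 0.0, 0.0, 1.0]]
```

View pics/top0.png

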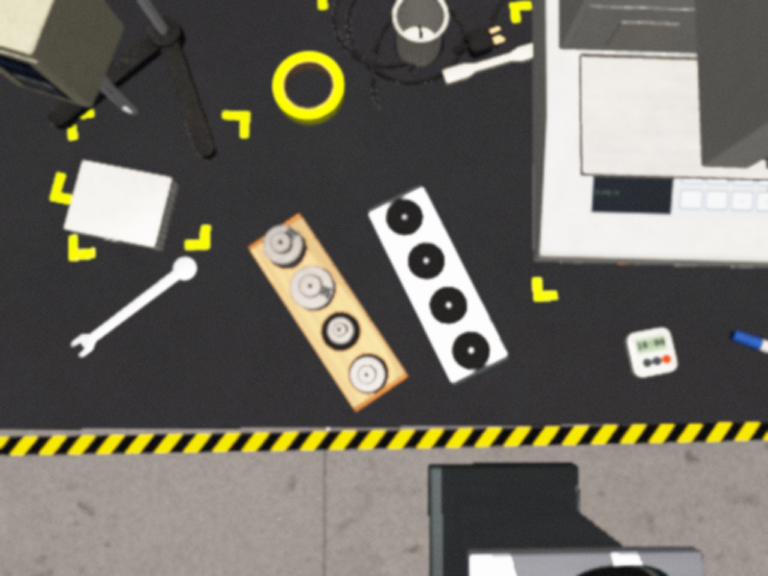

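The top view shows the store rack (plywood) with weights at about (367,375), (340,330), (312,288) and (285,243), near to far. The loading rack's seat dots are at (471,350), (449,305), (426,261) and (404,217). Next I'll enlarge that area.

```bash
python3 - <<'E'
from workcell import *
import cv2, numpy as np
im=read_camera("top")[:,:,::-1]
c=im[115:285,150:350]; cv2.imwrite("pics/topcrop.png",cv2.resize(c,None,fx=3.5,fy=3.5,interpolation=cv2.INTER_CUBIC))
E
```

```text
(no output)
```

View pics/topcrop.png

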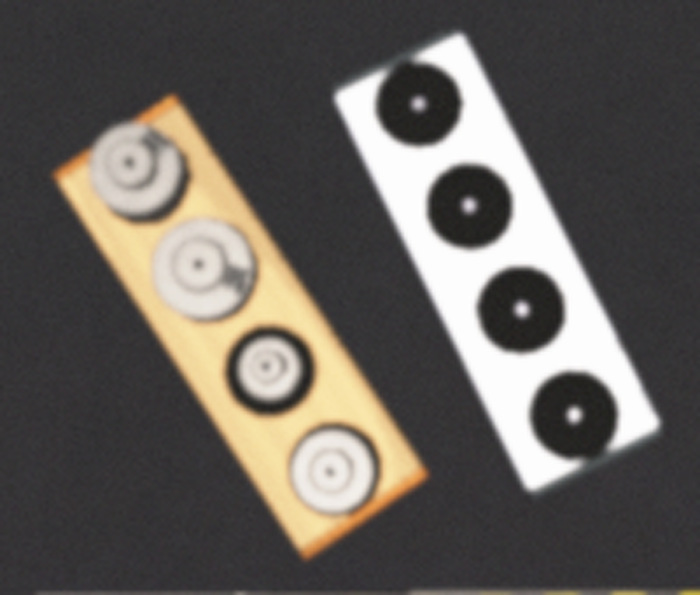

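View pics/side0.png

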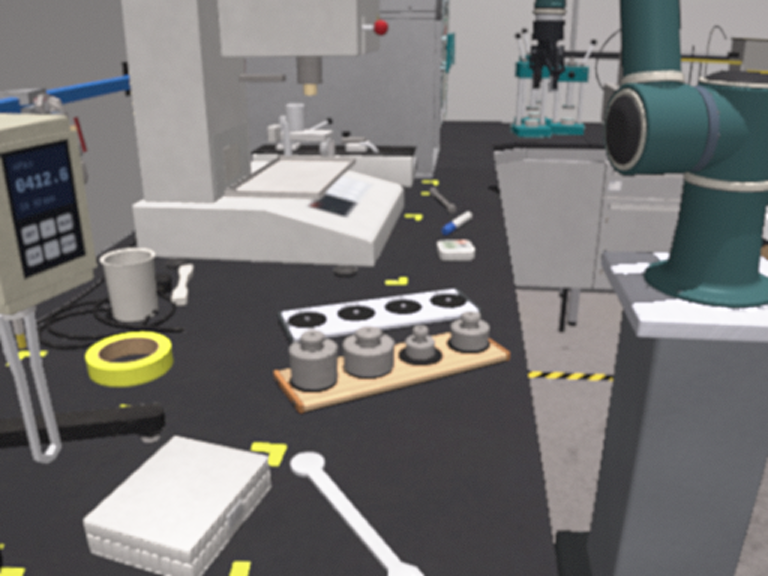

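The order from near to far is B, C, A, D; the side view agrees, with tall D farthest and small C second. Knob dots in the crop are D(129,162), A(198,264), C(266,367) and B(331,471). Seat dots are (418,104), (469,205), (522,309) and (574,415).

```bash
cat > h.py <<'E'
from workcell import *
import cv2, numpy as np
from scipy.spatial.transform import Rotation as R
def ray(cam,px,z,ci=None):
    ci=ci or camera_info(cam)
    n=cv2.undistortPoints(np.array([[px]],float),np.array(ci["intrinsics"]),np.array(ci["dist_coeffs"]))[0,0]
    T=np.array(ci["pose"]); d=T[:3,:3]@[n[0],n[1],1]; return T[:3,3]+d*(z-T[2,3])/d[2]
def rackfit(P):  # P near->far at pitch 70
    P=np.array(P)[:,:2]; x=np.array([-.105,-.035,.035,.105]); c=P.mean(0); g=(x[:,None]*(P-c)).sum(0)
    u=g/np.linalg.norm(g); return c,np.degrees(np.arctan2(u[1],u[0])),np.linalg.norm(g)/(x@x),c+x[:,None]*u
E
python3 - <<'E'
from h import *
cv=lambda p:[150+(p[0]+.5)/3.5-.5,115+(p[1]+.5)/3.5-.5]
W=[ray("top",cv(p),z) for p,z in [((331,471),.055),((266,367),.049),((198,264),.061),((129,162),.071)]]
S=[ray("top",cv(p),.015) for p in [(574,415),(522,309),(469,205),(418,104)]]
for P in (W,S):
    c,a,s,F=rackfit(P); print(c.round(4),a.round(2),s.round(4)); print(np.c_[np.array(P)[:,:2],F].round(4), np.hypot(*F.T).round(3))
E
```

```text
[0.4817 0.3538] 32.97 0.995
[[0.3936 0.2973 0.3936 0.2967]
 [0.453  0.3346 0.4524 0.3348]
 [0.5114 0.3725 0.5111 0.3729]
 [0.5689 0.411  0.5698 0.411 ]] [0.493 0.563 0.633 0.703]
[0.5198 0.1998] 25.62 1.0008
[[0.4249 0.1546 0.4251 0.1544]
 [0.4884 0.1843 0.4883 0.1847]
 [0.5517 0.2151 0.5514 0.2149]
 [0.6143 0.2453 0.6145 0.2452]] [0.452 0.522 0.592 0.662]
```

```bash
cat >> h.py <<'E'
def st():
    s=read_state(); M=R.from_rotvec(s["tcp_rot"]).as_matrix(); return s,np.array(s["tool_pos"]),M,np.degrees(np.arctan2(M[1,0],M[0,0]))
def go(target,n=None):
    s,p,M,y=st(); d=M.T@(np.array(target)-p); n=n or int(np.ceil(np.linalg.norm(d)/.0625))
    print("total",d.round(4),"per row x%d"%n,(d/n).round(4)); return d
E
python3 - <<'E'
from h import *
s,p,M,y=st(); print(M.round(3),y, np.degrees(s["q"]).round(1))
for px in [(540,262),(768,262),(600,200),(560,45),(705,165)]: print(px,ray("top",(px[0]/1.5,px[1]/1.5),0.05).round(3))
a=[p]
for w in [(.36,-.40,.22),(.43,-.12,.22),(.42,.10,.22),(.40,.26,.22)]:
    d=M.T@(np.array(w)-a[-1]); n=int(np.ceil(np.linalg.norm(d)/.06)); print(w,n,(d/n).round(4)); a.append(np.array(w))
E
```

```text
[[ 0.941  0.338 -0.001]
 [ 0.338 -0.941  0.002]
 [ 0.    -0.002 -1.   ]] 19.753552845396698 [-72.4  15.2  92.    0.   73.   -2.1]
(540, 262) [0.542 0.061 0.05 ]
(768, 262) [ 0.539 -0.251  0.05 ]
(600, 200) [ 0.627 -0.025  0.05 ]
(560, 45) [0.854 0.021 0.05 ]
(705, 165) [ 0.676 -0.174  0.05 ]
(0.36, -0.4, 0.22) 5 [ 0.0407 -0.0353  0.0021]
(0.43, -0.12, 0.22) 5 [ 0.0321 -0.048   0.0001]
(0.42, 0.1, 0.22) 4 [ 0.0162 -0.0526  0.0001]
(0.4, 0.26, 0.22) 3 [ 0.0118 -0.0524  0.0001]
```

play_rows([
  [0.04, -0.036, 0.001, 0, 85],
  [0.04, -0.036, 0.001, 0, 85],
  [0.04, -0.036, 0.001, 0, 85],
  [0.04, -0.036, 0.001, 0, 85],
  [0.04, -0.036, 0.001, 0, 85],
], squeeze=40)

```text
time: 0.78
tool_pos: [0.356, -0.3965, 0.226]
tcp_rot: [-3.095, -0.538, -0.0]
wrist_force: [1.0, 0.6, -0.6]
width: 0.997
```

play_rows([
  [0.026, -0.05, 0, 0, 85],
  [0.026, -0.05, 0, 0, 85],
  [0.026, -0.05, 0, 0, 85],
  [0.026, -0.05, 0, 0, 85],
  [0.026, -0.05, 0, 0, 85],
])

```text
time: 1.4
tool_pos: [0.3932, -0.1173, 0.2262]
tcp_rot: [3.095, 0.538, 0.001]
wrist_force: [0.3, -0.5, 0.8]
width: 0.997
```

```bash
python3 - <<'E'
from h import *
s,p,M,y=st(); print(s["time"],p.round(4),y,np.degrees(s["q"]).round(1),s["wrist_force"].round(1))
go((.40,.10,.22)); a=M.T@np.array([.0,.15,0]); print(a)
E
```

```text
1.4 [ 0.3932 -0.1173  0.2262] 19.72227513987934 [-20.1 -14.7 122.3   0.   72.3  50.2] [ 0.3 -0.5  0.8]
total [ 0.0798 -0.2022  0.0062] per row x4 [ 0.0199 -0.0506  0.0016]
[ 5.06191811e-02 -1.41200915e-01 -4.39133728e-06]
```

play_rows([
  [0.02, -0.05, 0, -0.014, 85],
  [0.02, -0.05, 0, -0.014, 85],
  [0.02, -0.05, 0, 0, 85],
  [0.02, -0.05, 0, 0, 85],
  [0.03, -0.05, 0, 0, 85],
])

```text
time: 2.02
tool_pos: [0.3778, 0.155, 0.2264]
tcp_rot: [3.035, 0.808, 0.001]
wrist_force: [1.4, -0.4, -0.4]
width: 0.994
```

play_rows([
  [0.04, -0.04, 0, 0, 85],
  [0.04, -0.04, 0, 0, 85],
  [0, 0, 0, 0, 85],
])

```text
time: 2.4
tool_pos: [0.4084, 0.2658, 0.2259]
tcp_rot: [-3.033, -0.815, 0.001]
wrist_force: [-0.2, -0.7, 0.0]
width: 0.997
```

```bash
python3 - <<'E'
from h import *
s,p,M,y=st(); print(s["time"],p.round(4),y,np.degrees(s["q"]).round(1))
ci=camera_info("wrist"); im=read_camera("wrist"); cv2.imwrite("pics/w1.png",cv2.resize(im[:,:,::-1],(768,576),interpolation=cv2.INTER_CUBIC))
import pickle; pickle.dump(ci,open("w1.pkl","wb"))
E
```

```text
2.4 [0.4084 0.2658 0.2259] 30.082982736455023 [ 30.1  -5.3 114.6   0.   70.8  90. ]
```

View pics/w1.png

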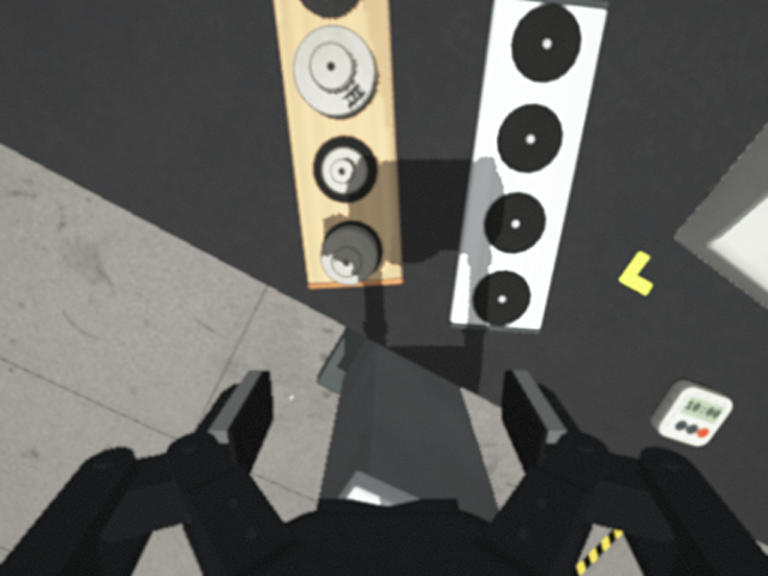

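In the wrist view the seat dots are at (502,299), (515.5,224), (530,139) and (547,44). Knobs are B(346,262), C(342,171) and A(331,66).

```bash
python3 - <<'E'
from h import *
import pickle; ci=pickle.load(open("w1.pkl","rb"))
cv=lambda p:[(p[0]+.5)/1.5-.5,(p[1]+.5)/1.5-.5]
S=[ray("",cv(p),.015,ci) for p in [(502,299),(515.5,224),(530,139),(547,44)]]
W=[ray("",cv(p),z,ci) for p,z in [((346,262),.055),((342,171),.049),((331,66),.061)]]
c,a,s,F=rackfit(S); print(c.round(4),a,s); print(np.c_[np.array(S)[:,:2],F].round(4)); print(np.array(W).round(4))
E
```

```text
[0.521  0.1966] 25.51161772681957 1.0009464459098174
[[0.4262 0.1513 0.4262 0.1513]
 [0.4893 0.1813 0.4894 0.1815]
 [0.5526 0.212  0.5526 0.2116]
 [0.6158 0.2416 0.6158 0.2418]]
[[0.3952 0.2951 0.055 ]
 [0.4548 0.3313 0.049 ]
 [0.5128 0.3695 0.061 ]]
```

play_rows([
  [0.0029, -0.0331, 0, 0, 66],
  [0, 0, 0.05, 0, 66],
  [0, 0, 0.05, 0, 66],
  [0, 0, 0.03, 0, 66],
  [0, 0, 0, 0, 66],
])

```text
time: 3.08
tool_pos: [0.3917, 0.2898, 0.0935]
tcp_rot: [3.034, 0.806, -0.011]
wrist_force: [-0.4, 0.5, 1.1]
width: 0.777
```

```bash
python3 - <<'E'
from h import *
go((.3944,.2959,.016)); print(st()[3])
ci=camera_info("wrist"); im=read_camera("wrist"); cv2.imwrite("pics/w2.png",cv2.resize(im[:,:,::-1],(768,576),interpolation=cv2.INTER_CUBIC))
E
```

```text
total [ 0.006  -0.004   0.0775] per row x2 [ 0.003  -0.002   0.0387]
29.754755708464224
```

View pics/w2.png

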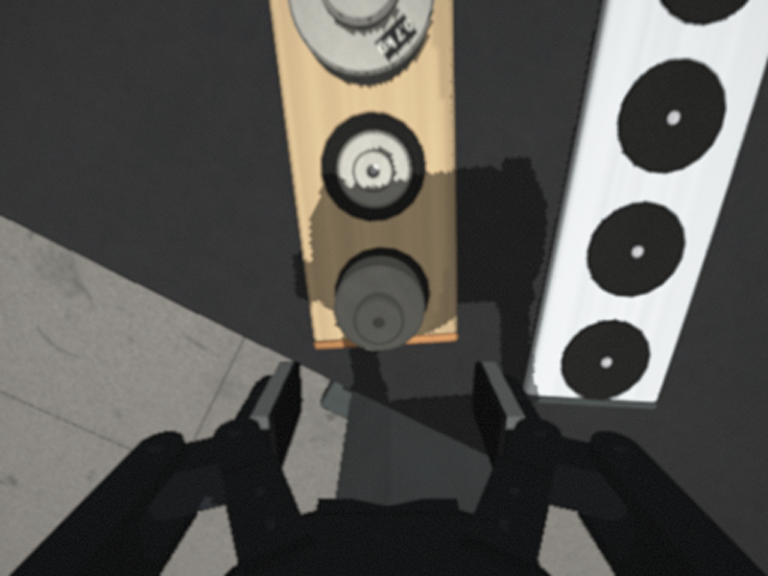

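The pads' inner edges lie at columns 299 and 476 (middle 387). B's knob is at (379,322), so a small shift to tool −y is needed, in agreement with my estimate.

play_rows([
  [0.006, -0.004, 0, 0.0008, 66],
  [0, 0, 0.03, 0, 66],
  [0, 0, 0.03, 0, 66],
  [0, 0, 0, 0, 66],
])

```text
time: 3.62
tool_pos: [0.397, 0.299, 0.036]
tcp_rot: [3.037, 0.801, -0.003]
wrist_force: [-0.4, -0.7, -0.0]
width: 0.772
```

```bash
python3 - <<'E'
from h import *
go((.3944,.2959,.016)); s,p,M,y=st();print(y,s["wrist_force"].round(1))
E
```

```text
total [-0.0038  0.0014  0.02  ] per row x1 [-0.0038  0.0014  0.02  ]
29.534693066916546 [-0.4 -0.7 -0. ]
```

play_rows([
  [-0.0038, 0.0014, 0.01, -0.0013, 66],
  [0, 0, 0.01, 0, 66],
  [0, 0, 0, 0, 66],
  [0, 0, 0, 0, 66],
])

```text
time: 4.12
tool_pos: [0.3951, 0.2964, 0.0166]
tcp_rot: [-3.034, -0.813, -0.001]
wrist_force: [0.8, -0.2, 0.1]
width: 0.773
```

```bash
python3 - <<'E'
from h import *
go((.3944,.2959,.016)); s,p,M,y=st();print(y,s["wrist_force"].round(1))
E
```

```text
total [-0.0009  0.0001  0.0006] per row x1 [-0.0009  0.0001  0.0006]
30.015951951680915 [ 0.8 -0.2  0.1]
```

play_rows([
  [0, 0, 0, 0, 40],
  [0, 0, 0, 0, 40],
  [0, 0, 0, 0, 40],
  [0, 0, 0, 0, 40],
], squeeze=40)

```text
time: 4.62
tool_pos: [0.3953, 0.2966, 0.017]
tcp_rot: [-3.034, -0.813, -0.001]
wrist_force: [-1.9, -0.1, 5.4]
width: 0.539
```

play_rows([
  [0, 0, -0.02, 0, 40],
  [0, 0, -0.03, 0, 40],
  [0, 0, -0.035, 0, 40],
  [0, 0, 0, 0, 40],
])

```text
time: 5.12
tool_pos: [0.3967, 0.2974, 0.1033]
tcp_rot: [-3.033, -0.813, -0.008]
wrist_force: [-0.2, -0.2, -3.3]
width: 0.543
```

```bash
python3 - <<'E'
from h import *
go((.6152,.2435,.1)); s,p,M,y=st();print(y,s["wrist_force"].round(1),s["width"]*85)
E
```

```text
total [0.1622 0.156  0.0042] per row x4 [0.0405 0.039  0.001 ]
30.016822382664653 [-0.2 -0.2 -3.3] 46.18233848422802
```

play_rows([
  [0.03, 0.03, 0, 0, 40],
  [0.04, 0.038, 0, 0, 40],
  [0.04, 0.038, 0, 0, 40],
  [0.037, 0.035, 0, 0, 40],
  [0.0152, 0.015, 0, 0, 40],
])

```text
time: 5.75
tool_pos: [0.6147, 0.2406, 0.0979]
tcp_rot: [3.035, 0.811, -0.004]
wrist_force: [-0.2, 0.4, -4.3]
width: 0.542
```

play_rows([
  [0, 0, 0.02, 0, 40],
  [0, 0, 0.025, 0, 40],
  [0, 0, 0, 0, 40],
  [0, 0, 0, 0, 40],
])

```text
time: 6.25
tool_pos: [0.6116, 0.2424, 0.055]
tcp_rot: [3.034, 0.815, -0.004]
wrist_force: [0.1, 0.3, -3.5]
width: 0.543
```

```bash
python3 - <<'E'
from h import *
go((.6152,.2435,.0165)); s,p,M,y=st();print(p,y,s["wrist_force"].round(1),s["width"]*85)
ci=camera_info("wrist"); im=read_camera("wrist"); cv2.imwrite("pics/w3.png",cv2.resize(im[:,:,::-1],(768,576),interpolation=cv2.INTER_CUBIC))
E
```

```text
total [0.0037 0.0009 0.0385] per row x1 [0.0037 0.0009 0.0385]
[0.6116292  0.24243654 0.05500068] 30.05915582908635 [ 0.1  0.3 -3.5] 46.12769887306679
```

View pics/w3.png

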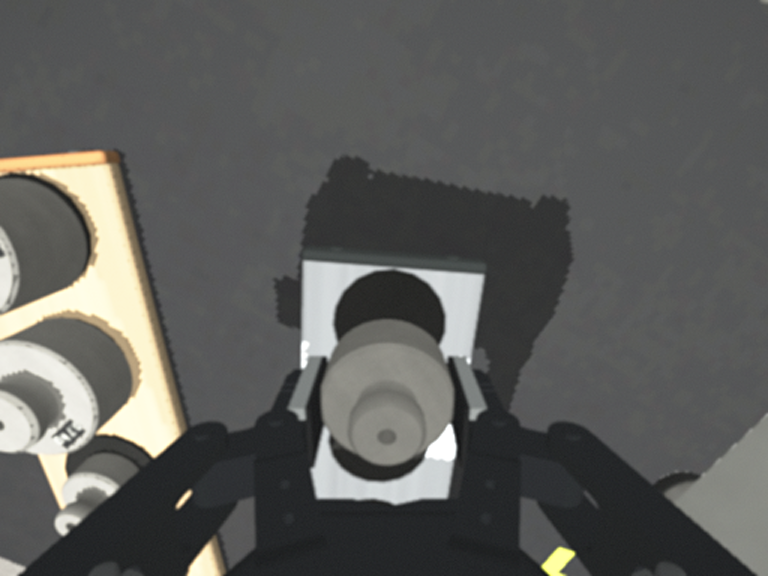

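The weight hangs straight between the pads, with its knob at (387,436). The seat's edge behind it is centred near column 390.

```bash
python3 - <<'E'
from h import *
s,p,M,y=st(); cv=lambda q:[(q[0]+.5)/1.5-.5,(q[1]+.5)/1.5-.5]
k=ray("wrist",cv((387,436)),p[2]+.0385); e=ray("wrist",cv((390,270)),.015)
print(k-p, M.T@(k-p), e, M.T@(e-p)); go((.6152,.2435,.0165))
E
```

```text
[ 0.00042573 -0.00078655  0.0385    ] [-2.50628050e-05  8.90414794e-04 -3.85000836e-02] [0.64135398 0.25658477 0.015     ] [0.03167963 0.00233112 0.04128856]
total [0.0025 0.0006 0.0398] per row x1 [0.0025 0.0006 0.0398]
```

play_rows([
  [0.003, 0.001, 0.015, 0, 40],
  [0, 0, 0.015, 0, 40],
  [0, 0, 0.007, 0, 40],
  [0, 0, 0, 0, 40],
  [0, 0, 0, 0, 40],
])

```text
time: 6.92
tool_pos: [0.6165, 0.2429, 0.0193]
tcp_rot: [-3.034, -0.813, -0.0]
wrist_force: [0.2, -0.1, -3.1]
width: 0.542
```

```bash
python3 - <<'E'
from h import *
go((.6152,.2435,.0165)); s,p,M,y=st();print(p,y,s["wrist_force"].round(1))
E
```

```text
total [-0.0009 -0.0012  0.0028] per row x1 [-0.0009 -0.0012  0.0028]
[0.6165486  0.24290574 0.01929818] 30.011495611656393 [ 0.2 -0.1 -3.1]
```

play_rows([
  [-0.0006, -0.0006, 0.0015, 0, 40],
  [0, 0, 0.001, 0, 40],
  [0, 0, 0, 0, 40],
  [0, 0, 0, 0, 40],
])

```text
time: 7.42
tool_pos: [0.6157, 0.2432, 0.0171]
tcp_rot: [-3.034, -0.814, -0.0]
wrist_force: [0.1, -0.3, -0.8]
width: 0.538
```

play_rows([
  [0, 0, 0, 0, 62],
  [0, 0, 0, 0, 62],
  [0, 0, 0, 0, 62],
])

```text
time: 7.8
tool_pos: [0.616, 0.2433, 0.0172]
tcp_rot: [-3.034, -0.814, -0.001]
wrist_force: [0.1, 0.4, -0.4]
width: 0.725
```

play_rows([
  [0, 0, -0.02, 0, 62],
  [0, 0, -0.05, 0, 62],
  [0, 0, -0.05, 0, 66],
  [-0.06, 0, 0, 0, 66],
  [-0.06, -0.02, 0, 0, 66],
])

```text
time: 8.43
tool_pos: [0.5034, 0.2001, 0.1399]
tcp_rot: [-3.035, -0.812, -0.008]
wrist_force: [-0.4, 0.2, -1.3]
width: 0.772
```

```bash
python3 - <<'E'
from h import *
import pickle
s,p,M,y=st();print(p,y,s["time"])
pickle.dump(camera_info("wrist"),open("w4.pkl","wb"));w=read_camera("wrist")[:,:,::-1]
t=read_camera("top")[:,:,::-1][115:285,150:350]
w=cv2.resize(w,(576,432),interpolation=cv2.INTER_CUBIC); cv2.imwrite("pics/w4.png",cv2.resize(read_camera("wrist")[:,:,::-1],(768,576),interpolation=cv2.INTER_CUBIC))
cv2.imwrite("pics/t4.png",cv2.resize(t,None,fx=3.5,fy=3.5,interpolation=cv2.INTER_CUBIC))
E
```

```text
[0.50344342 0.20014478 0.13993528] 29.945696649221187 8.425
```

View pics/w4.png

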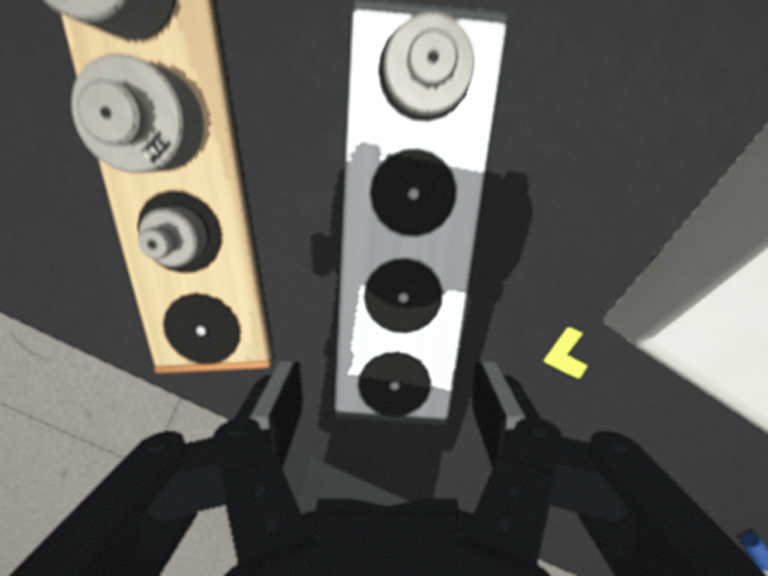

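B stands on the far seat with its knob at (433,56). Seat dots are at (413,194), (403.5,297) and (394.5,386); B's old pad dot is at (201,330), C's knob at (153,244) and A's at (106,112).

```bash
python3 - <<'E'
from h import *
ci=camera_info("wrist"); cv=lambda q:[(q[0]+.5)/1.5-.5,(q[1]+.5)/1.5-.5]
S=np.array([ray("",cv(q),.015,ci)[:2] for q in [(394.5,386),(403.5,297),(413,194)]])
u=(S[2]-S[0]);print(np.linalg.norm(u)); u/=np.linalg.norm(u); c=S.mean(0); s4=c+.14*u
k=ray("",cv((433,56)),.055,ci)[:2]; d=k-s4
print("seats",[ (c+u*t).round(4) for t in(-.07,0,.07,.14)],"B",k.round(4),"err along/across",(d@u).round(4),(d@[-u[1],u[0]]).round(4))
print("padB",ray("",cv((201,330)),.015,ci)[:2].round(4),"C",ray("",cv((153,244)),.049,ci)[:2].round(4),"A",ray("",cv((106,112)),.061,ci)[:2].round(4))
go((.4536,.333,.12)); print(st()[3])
E
```

```text
0.14086170691419578
seats [array([0.4323, 0.1536]), array([0.4955, 0.1838]), array([0.5586, 0.214 ]), array([0.6217, 0.2442])] B [0.6224 0.244 ] err along/across 0.0005 -0.0005
padB [0.4016 0.2967] C [0.4603 0.3342] A [0.5184 0.3735]
total [ 0.0284 -0.138   0.0165] per row x3 [ 0.0095 -0.046   0.0055]
30.03684980619875
```

View pics/t4.png

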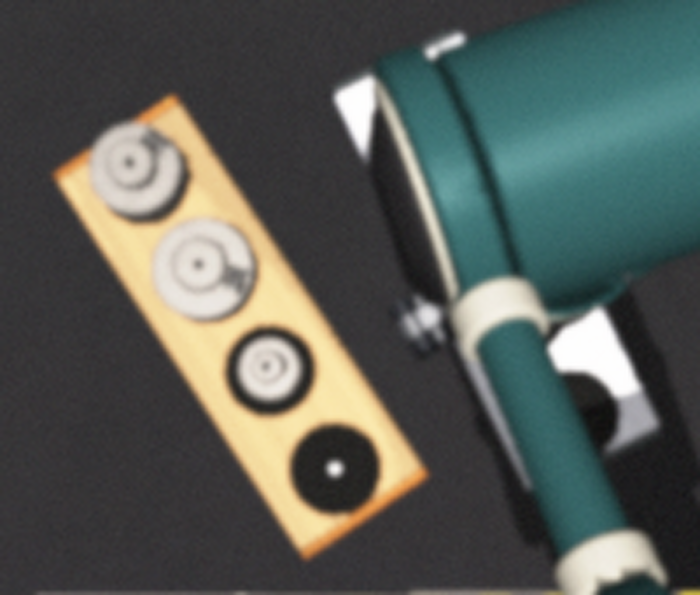

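B is about 0.7 mm from its seat's centre, measured relative to the neighbouring seats in the same picture, so the averaged coordinates hold. Next is C.

play_rows([
  [0.0095, -0.046, 0.0055, 0, 54],
  [0.0095, -0.046, 0.0055, 0, 54],
  [0.0095, -0.046, 0.0055, 0, 54],
  [0, 0, 0, 0, 54],
  [0, 0, 0, 0, 54],
])

```text
time: 9.2
tool_pos: [0.4593, 0.3349, 0.1213]
tcp_rot: [-3.034, -0.815, -0.003]
wrist_force: [-0.1, -0.1, -0.1]
width: 0.632
```

```bash
python3 - <<'E'
from h import *
go((.4536,.333,.0165)); print(st()[1:4:2])
E
```

```text
total [-0.0061 -0.0012  0.1048] per row x2 [-0.0031 -0.0006  0.0524]
(array([0.45932326, 0.334932  , 0.12132551]), np.float64(30.066606206322106))
```

play_rows([
  [-0.0058, -0.0012, 0.02, 0, 54],
  [0, 0, 0.03, 0, 54],
  [0, 0, 0.03, 0, 54],
  [0, 0, 0, 0, 54],
  [0, 0, 0, 0, 54],
])

```text
time: 9.82
tool_pos: [0.4538, 0.3323, 0.0416]
tcp_rot: [-3.034, -0.812, -0.003]
wrist_force: [-1.1, 1.0, 0.3]
width: 0.631
```

```bash
python3 - <<'E'
from h import *
go((.4536,.333,.0165)); print(st()[1:4:2])
E
```

```text
total [ 0.0001 -0.0007  0.0251] per row x1 [ 0.0001 -0.0007  0.0251]
(array([0.45383413, 0.33234651, 0.0415586 ]), np.float64(29.94969157667932))
```

play_rows([
  [0, -0.0005, 0.015, 0, 54],
  [0, 0, 0.0095, 0, 54],
  [0, 0, 0, 0, 54],
  [0, 0, 0, 0, 54],
])

```text
time: 10.32
tool_pos: [0.4521, 0.333, 0.0157]
tcp_rot: [3.034, 0.814, -0.0]
wrist_force: [0.2, 0.5, -0.0]
width: 0.636
```

play_rows([
  [0, 0, 0, 0, 28],
  [0, 0, 0, 0, 28],
  [0, 0, 0, 0, 28],
  [0, 0, 0, 0, 28],
])

```text
time: 10.82
tool_pos: [0.4526, 0.3334, 0.0165]
tcp_rot: [-3.034, -0.813, -0.002]
wrist_force: [-1.4, 1.5, 5.4]
width: 0.391
```

play_rows([
  [0, 0, -0.015, 0, 28],
  [0, 0, -0.03, 0, 28],
  [0, 0, -0.04, 0, 28],
  [0, 0, 0, 0, 28],
  [0, 0, 0, 0, 28],
])

```text
time: 11.45
tool_pos: [0.4517, 0.3325, 0.1005]
tcp_rot: [3.034, 0.813, -0.001]
wrist_force: [-0.7, -0.3, -1.5]
width: 0.393
```

```bash
python3 - <<'E'
from h import *
go((.552,.2133,.1)); s,p,M,y=st(); print(y,s["wrist_force"].round(1),s["width"]*85.4)
k=camera_info("wrist"); im=read_camera("wrist")[:,:,::-1]; cv2.imwrite("pics/w5.png",cv2.resize(im[200:384,130:386],None,fx=2.5,fy=2.5,interpolation=cv2.INTER_CUBIC))
E
```

```text
total [0.0272 0.1533 0.0005] per row x3 [0.0091 0.0511 0.0002]
30.01542046440273 [-0.7 -0.3 -1.5] 33.5865095349568
```

View pics/w5.png

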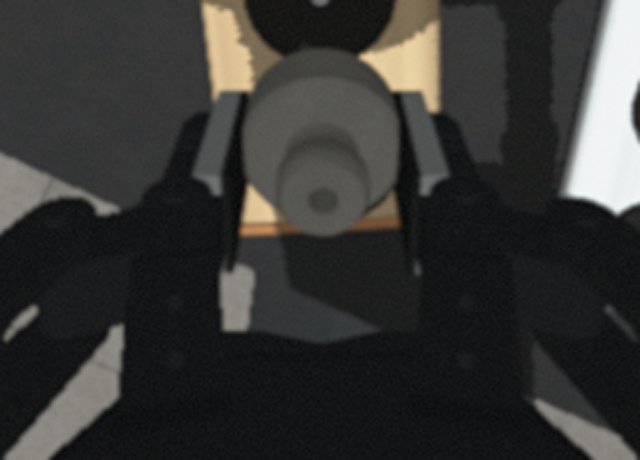

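C hangs upright, its knob at crop (322,200), which is image (258.6,280).

play_rows([
  [0.005, 0.028, 0, 0, 28],
  [0.007, 0.038, 0, 0, 28],
  [0.007, 0.041, 0, 0, 28],
  [0.0055, 0.034, 0, 0, 28],
  [0.0025, 0.0125, 0, 0, 28],
])

```text
time: 12.12
tool_pos: [0.552, 0.2116, 0.0988]
tcp_rot: [3.035, 0.81, -0.005]
wrist_force: [0.5, -0.1, -1.3]
width: 0.391
```

play_rows([
  [0, 0, 0.03, 0, 28],
  [0, 0, 0.03, 0, 28],
  [0, 0, 0, 0, 28],
  [0, 0, 0, 0, 28],
])

```text
time: 12.62
tool_pos: [0.5522, 0.2139, 0.0409]
tcp_rot: [-3.034, -0.814, 0.001]
wrist_force: [0.2, 0.8, -1.2]
width: 0.39
```

```bash
python3 - <<'E'
from h import *
s,p,M,y=st(); k=ray("wrist",(258.6,280),p[2]+.0325); print("grasp offset",(M.T@(k-p)).round(4))
go((.552,.2133,.0165)); print(p,y,s["wrist_force"].round(1))
E
```

```text
grasp offset [ 0.0014  0.0012 -0.0325]
total [-0.0004  0.0004  0.0244] per row x1 [-0.0004  0.0004  0.0244]
[0.5521697  0.21389271 0.04093537] 30.04141087373993 [ 0.2  0.8 -1.2]
```

play_rows([
  [-0.0015, 0.0003, 0.013, 0, 28],
  [0, 0, 0.008, 0, 28],
  [0, 0, 0.002, 0, 28],
  [0, 0, 0, 0, 28],
  [0, 0, 0, 0, 28],
])

```text
time: 13.25
tool_pos: [0.5516, 0.2126, 0.0181]
tcp_rot: [-3.034, -0.813, -0.001]
wrist_force: [1.2, 0.6, -0.9]
width: 0.39
```

```bash
python3 - <<'E'
from h import *
s,p,M,y=st(); go((.5508,.2127,.0165)); print(p,y,s["wrist_force"].round(1))
E
```

```text
total [-0.0006 -0.0005  0.0016] per row x1 [-0.0006 -0.0005  0.0016]
[0.55156375 0.21258214 0.01811056] 30.012779577503764 [ 1.2  0.6 -0.9]
```

play_rows([
  [-0.0004, -0.0003, 0.0014, 0, 28],
  [0, 0, 0, 0, 28],
  [0, 0, 0, 0, 50],
  [0, 0, 0, 0, 50],
  [0, 0, 0, 0, 50],
])

```text
time: 13.88
tool_pos: [0.5508, 0.2126, 0.0165]
tcp_rot: [-3.034, -0.813, -0.0]
wrist_force: [0.2, 0.4, 0.7]
width: 0.589
```

play_rows([
  [0, 0, -0.015, 0, 50],
  [0, 0, -0.045, 0, 50],
  [0, 0, -0.05, 0, 50],
  [0, 0, 0, 0, 76],
])

```text
time: 14.38
tool_pos: [0.5551, 0.214, 0.1334]
tcp_rot: [-3.034, -0.813, -0.019]
wrist_force: [1.2, 1.0, -0.0]
width: 0.779
```

play_rows([
  [0.0112, -0.0392, 0, 0, 76],
  [0.0112, -0.0392, 0, 0, 76],
  [0.0112, -0.0392, 0, 0, 76],
  [0.0112, -0.039, 0, 0, 76],
  [0, 0, 0, 0, 76],
])

```text
time: 15.0
tool_pos: [0.51, 0.3729, 0.1262]
tcp_rot: [-3.033, -0.819, 0.0]
wrist_force: [0.1, -0.2, 0.2]
width: 0.891
```

play_rows([
  [0, 0, 0, 0, 76],
])

```text
time: 15.12
tool_pos: [0.5108, 0.3701, 0.126]
tcp_rot: [3.033, 0.814, -0.001]
wrist_force: [-0.5, -0.4, 0.1]
width: 0.891
```

```bash
python3 - <<'E'
from h import *
s,p,M,y=st(); go((.512,.371,.016)); print(p,y,s["wrist_force"].round(1),s["width"])
E
```

```text
total [ 0.0016 -0.0002  0.11  ] per row x2 [ 0.0008 -0.0001  0.055 ]
[0.51075581 0.3701163  0.12597914] 30.058649122861375 [-0.5 -0.4  0.1] 0.891429743748569
```

play_rows([
  [0.0013, 0, 0.02, 0, 76],
  [0, 0, 0.035, 0, 76],
  [0, 0, 0.03, 0, 76],
  [0, 0, 0.01, 0, 76],
  [0, 0, 0, 0, 76],
])

```text
time: 15.75
tool_pos: [0.5117, 0.37, 0.03]
tcp_rot: [3.034, 0.812, -0.004]
wrist_force: [0.0, -0.0, -0.1]
width: 0.886
```

play_rows([
  [0, 0, 0.01, 0, 76],
  [0, 0, 0.004, 0, 76],
  [0, 0, 0, 0, 76],
])

```text
time: 16.12
tool_pos: [0.5123, 0.3713, 0.0175]
tcp_rot: [-3.034, -0.814, -0.0]
wrist_force: [0.2, 0.3, -1.1]
width: 0.893
```

```bash
python3 - <<'E'
from h import *
s,p,M,y=st(); go((.512,.371,.016)); print(p,y,s["wrist_force"].round(1),s["width"])
E
```

```text
total [-0.0004  0.0001  0.0015] per row x1 [-0.0004  0.0001  0.0015]
[0.51229339 0.37125075 0.01747223] 30.021229170012482 [ 0.2  0.3 -1.1] 0.8931762932146313
```

play_rows([
  [0, 0, 0, 0, 50],
  [0, 0, 0, 0, 50],
  [0, 0, 0, 0, 50],
  [0, 0, 0, 0, 50],
], squeeze=45)

```text
time: 16.62
tool_pos: [0.5128, 0.3714, 0.0182]
tcp_rot: [-3.034, -0.814, -0.002]
wrist_force: [-1.1, -2.0, 5.5]
width: 0.68
```

play_rows([
  [0, 0, -0.015, 0, 50],
  [0, 0, -0.03, 0, 50],
  [0, 0, -0.045, 0, 50],
  [0, 0, 0, 0, 50],
  [0, 0, 0, 0, 50],
])

```text
time: 17.25
tool_pos: [0.5108, 0.3703, 0.1053]
tcp_rot: [3.034, 0.813, -0.005]
wrist_force: [0.2, -1.1, -8.9]
width: 0.681
```

```bash
python3 - <<'E'
from h import *
s,p,M,y=st(); print(y,s["wrist_force"].round(1),s["width"]*85.4); go((.4889,.183,.1))
im=read_camera("wrist")[:,:,::-1]; cv2.imwrite("pics/w6.png",cv2.resize(im[200:384,130:386],None,fx=2.5,fy=2.5,interpolation=cv2.INTER_CUBIC))
E
```

```text
30.015496454912324 [ 0.2 -1.1 -8.9] 58.14070386015935
total [-0.1126  0.1512  0.0057] per row x4 [-0.0282  0.0378  0.0014]
```

View pics/w6.png

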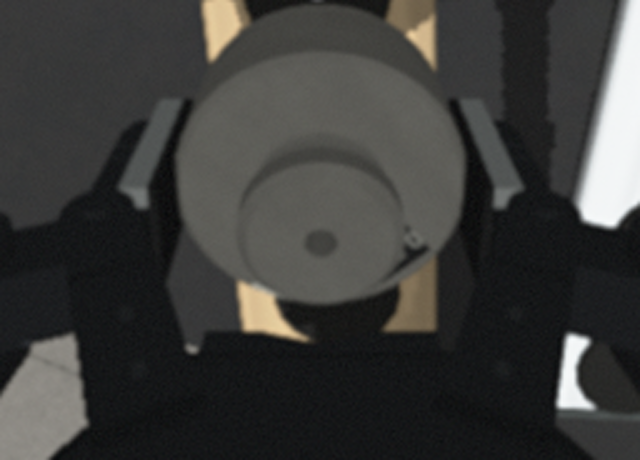

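A hangs upright, its knob at crop (321,242), which is image (258.2,296.6).

play_rows([
  [-0.02, 0.027, 0, 0, 50],
  [-0.029, 0.038, 0, 0, 50],
  [-0.029, 0.039, 0, 0, 50],
  [-0.024, 0.032, 0, 0, 50],
  [-0.0106, 0.0152, 0, 0, 50],
])

```text
time: 17.92
tool_pos: [0.4875, 0.1813, 0.1044]
tcp_rot: [3.035, 0.811, -0.01]
wrist_force: [0.3, 0.9, -8.7]
width: 0.683
```

play_rows([
  [0, 0, 0.03, 0, 50],
  [0, 0, 0.03, 0, 50],
  [0, 0, 0, 0, 50],
  [0, 0, 0, 0, 50],
  [0, 0, 0, 0, 50],
])

```text
time: 18.55
tool_pos: [0.4918, 0.1846, 0.0488]
tcp_rot: [-3.034, -0.814, -0.004]
wrist_force: [0.6, 0.6, -8.3]
width: 0.683
```

```bash
python3 - <<'E'
from h import *
s,p,M,y=st(); k=ray("wrist",(258.2,296.6),p[2]+.0433); print("grasp offset",(M.T@(k-p)).round(4))
go((.4889,.183,.0178)); print(p,y,s["wrist_force"].round(1))
E
```

```text
grasp offset [ 0.0004  0.001  -0.0433]
total [-0.0035 -0.0001  0.031 ] per row x1 [-0.0035 -0.0001  0.031 ]
[0.49184478 0.18464302 0.04880905] 30.032085505172393 [ 0.6  0.6 -8.3]
```

play_rows([
  [-0.0035, 0, 0.015, 0, 50],
  [0, 0, 0.01, 0, 50],
  [0, 0, 0.003, 0, 50],
  [0, 0, 0, 0, 50],
  [0, 0, 0, 0, 50],
])

```text
time: 19.18
tool_pos: [0.4879, 0.1823, 0.0195]
tcp_rot: [-3.034, -0.813, -0.001]
wrist_force: [0.4, -0.6, -7.7]
width: 0.68
```

```bash
python3 - <<'E'
from h import *
s,p,M,y=st(); go((.4886,.1828,.0178)); print(p,y,s["wrist_force"].round(1))
E
```

```text
total [ 0.0009 -0.      0.0017] per row x1 [ 0.0009 -0.      0.0017]
[0.4878531  0.1823233  0.01949259] 30.013434239052454 [ 0.4 -0.6 -7.7]
```

play_rows([
  [0.0006, 0, 0.0016, 0, 50],
  [0, 0, 0, 0, 50],
  [0, 0, 0, 0, 50],
])

```text
time: 19.55
tool_pos: [0.4884, 0.1826, 0.0183]
tcp_rot: [3.034, 0.814, 0.001]
wrist_force: [-1.2, -1.4, -3.4]
width: 0.68
```

play_rows([
  [0, 0, 0.0004, 0, 50],
  [0, 0, 0, 0, 74],
  [0, 0, 0, 0, 74],
  [0, 0, 0, 0, 74],
])

```text
time: 20.05
tool_pos: [0.4885, 0.1827, 0.0178]
tcp_rot: [-3.034, -0.813, -0.002]
wrist_force: [1.4, -0.6, -0.6]
width: 0.869
```

play_rows([
  [0, 0, -0.015, 0, 74],
  [0, 0, -0.045, 0, 74],
  [0, 0, -0.06, 0, 74],
  [0, 0, 0, 0, 70],
])

```text
time: 20.55
tool_pos: [0.4929, 0.1841, 0.1448]
tcp_rot: [-3.034, -0.813, -0.021]
wrist_force: [0.4, -0.2, 1.0]
width: 0.82
```

play_rows([
  [0.037, -0.031, 0, 0, 70],
  [0.037, -0.031, 0, 0, 70],
  [0.037, -0.031, 0, 0, 70],
  [0.037, -0.031, 0, 0, 70],
  [0.036, -0.031, 0, 0, 70],
])

```text
time: 21.18
tool_pos: [0.5698, 0.4101, 0.1371]
tcp_rot: [3.034, 0.814, -0.001]
wrist_force: [0.6, 0.9, 0.4]
width: 0.819
```

play_rows([
  [0, 0, 0, 0, 70],
  [0, 0, 0, 0, 70],
  [0, 0, 0, 0, 70],
])

```text
time: 21.55
tool_pos: [0.5692, 0.4073, 0.1372]
tcp_rot: [3.034, 0.812, -0.002]
wrist_force: [0.6, 0.1, 0.2]
width: 0.818
```

```bash
python3 - <<'E'
from h import *
s,p,M,y=st(); go((.5706,.4093,.02)); print(p,y,s["wrist_force"].round(1),s["width"])
E
```

```text
total [ 0.0023 -0.001   0.1172] per row x2 [ 0.0012 -0.0005  0.0586]
[0.56921718 0.4073415  0.13716985] 29.964056266807287 [0.6 0.1 0.2] 0.8181110600260274
```

play_rows([
  [0.002, -0.0007, 0.02, 0, 70],
  [0, 0, 0.035, 0, 70],
  [0, 0, 0.03, 0, 70],
  [0, 0, 0.01, 0, 70],
  [0, 0, 0, 0, 70],
])

```text
time: 22.18
tool_pos: [0.5704, 0.4095, 0.0411]
tcp_rot: [3.034, 0.813, -0.003]
wrist_force: [0.3, -0.4, -0.3]
width: 0.823
```

play_rows([
  [0, 0, 0.015, 0, 70],
  [0, 0, 0.007, 0, 70],
  [0, 0, 0, 0, 70],
])

```text
time: 22.55
tool_pos: [0.5706, 0.41, 0.0197]
tcp_rot: [3.034, 0.813, -0.002]
wrist_force: [0.1, 0.5, -0.4]
width: 0.82
```

```bash
python3 - <<'E'
from h import *
s,p,M,y=st(); go((.5706,.4093,.02)); print(p,y,s["wrist_force"].round(1),s["width"])
E
```

```text
total [-0.0004  0.0006 -0.0003] per row x1 [-0.0004  0.0006 -0.0003]
[0.57061566 0.41003298 0.01966663] 30.015831924155638 [ 0.1  0.5 -0.4] 0.8198737859594726
```

play_rows([
  [0, 0, 0, 0, 44],
  [0, 0, 0, 0, 44],
  [0, 0, 0, 0, 44],
  [0, 0, 0, 0, 44],
])

```text
time: 23.05
tool_pos: [0.5716, 0.4108, 0.0211]
tcp_rot: [-3.034, -0.813, -0.002]
wrist_force: [0.0, 1.2, 2.1]
width: 0.611
```

play_rows([
  [0, 0, -0.015, 0, 44],
  [0, 0, -0.03, 0, 44],
  [0, 0, -0.045, 0, 44],
  [0, 0, 0, 0, 44],
  [0, 0, 0, 0, 44],
])

```text
time: 23.68
tool_pos: [0.57, 0.4096, 0.1087]
tcp_rot: [3.034, 0.813, -0.004]
wrist_force: [0.0, -0.4, -6.3]
width: 0.612
```

```bash
python3 - <<'E'
from h import *
s,p,M,y=st(); print(y,s["wrist_force"].round(1),s["width"]*85.4); go((.4257,.1529,.11),5)
im=read_camera("wrist")[:,:,::-1]; cv2.imwrite("pics/w7.png",cv2.resize(im[200:384,130:386],None,fx=2.5,fy=2.5,interpolation=cv2.INTER_CUBIC))
E
```

```text
30.014511532213128 [ 0.  -0.4 -6.3] 52.228630162554445
total [-0.2533  0.1501 -0.0006] per row x5 [-0.0507  0.03   -0.0001]
```

View pics/w7.png

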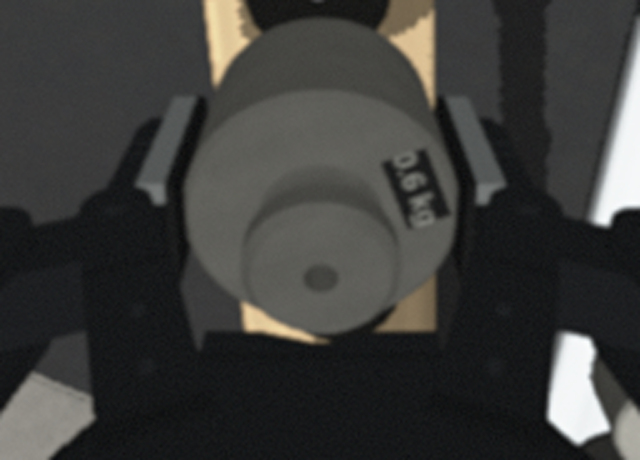

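D hangs upright, its knob at crop (320,277), which is image (257.8,310.6).

play_rows([
  [-0.035, 0.021, 0, 0, 44],
  [-0.05, 0.03, 0, 0, 44],
  [-0.05, 0.03, 0, 0, 44],
  [-0.05, 0.03, 0, 0, 44],
  [-0.045, 0.025, 0, 0, 44],
])

```text
time: 24.35
tool_pos: [0.4365, 0.1751, 0.1076]
tcp_rot: [3.034, 0.814, -0.008]
wrist_force: [0.9, -0.6, -4.7]
width: 0.616
```

play_rows([
  [-0.0233, 0.0141, 0.01, 0, 44],
  [0, 0, 0.02, 0, 44],
  [0, 0, 0.025, 0, 44],
  [0, 0, 0, 0, 44],
  [0, 0, 0, 0, 44],
])

```text
time: 24.98
tool_pos: [0.4262, 0.1535, 0.0549]
tcp_rot: [3.034, 0.814, -0.003]
wrist_force: [0.8, 0.1, -5.8]
width: 0.614
```

```bash
python3 - <<'E'
from h import *
s,p,M,y=st(); k=ray("wrist",(257.8,310.6),p[2]+.0505); print("grasp offset",(M.T@(k-p)).round(4))
go((.4257,.1529,.0205)); print(p,y,s["wrist_force"].round(1))
E
```

```text
grasp offset [-0.0009  0.0009 -0.0505]
total [-0.0007  0.0003  0.0344] per row x1 [-0.0007  0.0003  0.0344]
[0.42621463 0.15353065 0.05488027] 30.020758974466546 [ 0.8  0.1 -5.8]
```

play_rows([
  [0, 0.0002, 0.018, 0, 44],
  [0, 0, 0.011, 0, 44],
  [0, 0, 0.003, 0, 44],
  [0, 0, 0, 0, 44],
  [0, 0, 0, 0, 44],
])

```text
time: 25.6
tool_pos: [0.4275, 0.1537, 0.0239]
tcp_rot: [-3.034, -0.814, -0.002]
wrist_force: [-0.0, -0.1, -5.9]
width: 0.617
```

```bash
python3 - <<'E'
from h import *
s,p,M,y=st(); go((.4263,.1533,.0205)); print(p,y,s["wrist_force"].round(1))
E
```

```text
total [-0.0012 -0.0002  0.0034] per row x1 [-0.0012 -0.0002  0.0034]
[0.42749349 0.1537072  0.02394594] 30.02043796766943 [-0.  -0.1 -5.9]
```

play_rows([
  [-0.0009, -0.0001, 0.002, 0, 44],
  [0, 0, 0.001, 0, 44],
  [0, 0, 0, 0, 44],
  [0, 0, 0, 0, 44],
])

```text
time: 26.1
tool_pos: [0.4262, 0.1532, 0.021]
tcp_rot: [3.034, 0.813, 0.0]
wrist_force: [-3.8, -1.2, 6.8]
width: 0.613
```

play_rows([
  [0, 0, 0, 0, 68],
  [0, 0, 0, 0, 68],
  [0, 0, 0, 0, 68],
])

```text
time: 26.48
tool_pos: [0.4266, 0.1533, 0.0205]
tcp_rot: [-3.034, -0.813, -0.001]
wrist_force: [0.6, -0.7, 0.0]
width: 0.8
```

play_rows([
  [0, 0, -0.015, 0, 68],
  [0, 0, -0.045, 0, 68],
  [0, 0, -0.06, 0, 68],
  [0, 0, -0.06, 0, 68],
])

```text
time: 26.98
tool_pos: [0.4259, 0.1531, 0.2031]
tcp_rot: [-3.034, -0.813, -0.001]
wrist_force: [0.9, -0.3, -0.8]
width: 0.798
```

play_rows([
  [0, -0.05, 0, 0, 85],
  [0, -0.06, 0, 0, 85],
  [0, -0.06, 0, 0, 85],
  [0, -0.05, 0, 0, 85],
  [0, 0, 0, 0, 85],
])

```text
time: 27.6
tool_pos: [0.3145, 0.3462, 0.2016]
tcp_rot: [-3.031, -0.821, -0.002]
wrist_force: [0.4, -0.9, 0.8]
width: 1.003
```

play_rows([
  [0, -0.05, 0, 0, 85],
  [0, -0.04, 0, 0, 85],
  [0, 0, 0, 0, 85],
  [0, 0, 0, 0, 85],
])

```text
time: 28.1
tool_pos: [0.2717, 0.4206, 0.2006]
tcp_rot: [3.034, 0.813, 0.0]
wrist_force: [0.7, 0.4, -0.8]
width: 0.994
```

```bash
python3 - <<'E'
from h import *
s,p,M,y=st();print(p,y,s["time"],s["wrist_force"].round(1))
t=read_camera("top")[:,:,::-1][115:285,150:350]
cv2.imwrite("pics/t8.png",cv2.resize(t,None,fx=3.5,fy=3.5,interpolation=cv2.INTER_CUBIC))
E
```

```text
[0.27166942 0.42062225 0.20064688] 30.00516725345445 28.1 [ 0.7  0.4 -0.8]
```

View pics/t8.png

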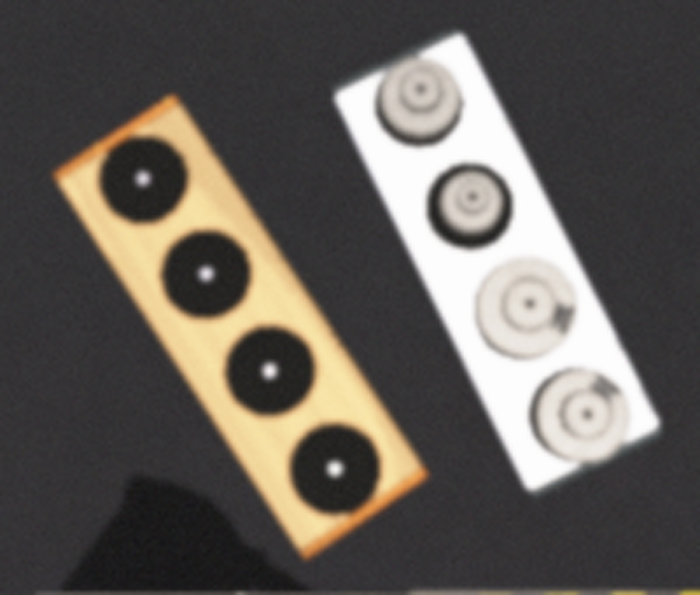

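Near to far the rack now holds D, A, C, B. Knob dots are D(588,414), A(530,303), C(473,197) and B(421,89). The store rack is empty and the arm is clear. I'll check how well they are centred.

```bash
python3 - <<'E'
from h import *
cv=lambda p:[150+(p[0]+.5)/3.5-.5,115+(p[1]+.5)/3.5-.5]
S=[ray("top",cv(p),.015) for p in [(574,415),(522,309),(469,205),(418,104)]]
F=rackfit(S)[3]; u=(F[3]-F[0])/.21
for n,p,z,f in [("D",(588,414),.071,F[0]),("A",(530,303),.061,F[1]),("C",(473,197),.049,F[2]),("B",(421,89),.055,F[3])]:
    d=ray("top",cv(p),z)[:2]-f; print(n,"along/across mm",(1e3*np.array([d@u,d@[-u[1],u[0]]])).round(1))
P=[ray("top",cv(p),.015) for p in [(335,468),(270,371),(206,273),(143,178)]]; print(rackfit(P)[3].round(4))
E
```

```text
D along/across mm [-1.6 -0.5]
A along/across mm [-1.3 -0.7]
C along/across mm [-0.8 -0.2]
B along/across mm [-1.  -0.7]
[[0.3947 0.2966]
 [0.4531 0.3351]
 [0.5115 0.3737]
 [0.5699 0.4123]]
```

```bash
python3 -c "
from workcell import *
print(finish_job())"
```

```text
the job is handed in; nothing more can be done
None
```

The four weights now stand on the loading rack in reverse order: D, A, C, B from the near end to the far end (they were B, C, A, D on the store rack). I handed the job in after about 28 s of the allowed 106 s; `finish_job` gives no verdict.

- **Final check:** the last top-camera picture shows all four upright. Each is 0.8–1.7 mm from the middle of its seat, mostly a common offset of about 1 mm along the row. That is within the 2 mm camera calibration.
- **Robot and forces:** the store rack is empty, and the gripper is open and clear of everything. Every wrist-force reading was under 10 N.
- **Disagreement:** the top and wrist cameras differed by about 3 mm on the racks' absolute position, so I aimed at their average. After the first weight was placed, the wrist camera showed it about 0.7 mm off relative to the neighbouring seats, so I kept that average for the rest. No check failed.

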